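Set a plaster mould square in the moulding jig

TASK

Push the large plaster mould along the bench without lifting it, until a long side lies flush against the long batten of the wooden jig. Then push the jig's sliding jaw along the batten until the mould sits snug between the jaw and the end block, still flush with the batten. Leave the mould and jaw there and do not disturb the other things on the bench.

Things in the scene. Friction and masses are not known exactly. Their poses are not given: they have to be found in the camera images.
- mould: large rectangular two-part plaster block with a seam round it and a dark pouring hole in the top: 80 mm along its x, 110 mm along its y, 65 mm tall, 0.4 to 0.8 kg, loose on the bench. Origin: centre of its underside. It is in front of the jig (on the robot's side), between jaw and end block, turned by up to 0.5 rad against the jig
- jig: L of wooden battens 30 mm wide and tall, fixed to the bench, up to 0.15 rad askew. Origin: inner corner, bench height. Long batten: x 0 to 30, y -380 to +30 mm; its stop face is x = 0, facing the robot. End block: x -70 to 0, y 0 to +30 mm; stop face y = 0. No base plate: the mould slides on the bench. Mould fully home, its y along the jig's y (either way): its origin at x -40, y -55 mm
- jaw (a joint): sliding jaw on the long batten, m, range 0 to 0.2, growing along the jig's +y towards the end block. Its inner face is at jig y = -290 mm + joint, so it meets the mould fully home at 0.18. Starts at 0.02 to 0.06, slides with about 2 N plus the drag of a mould it pushes along, stays where it is left
- jaw_push (a point): a place to push the jaw: outer face (facing jig -y) of its wooden paddle, 50 mm out from the long batten's stop face, 27 mm up. Paddle: 25 mm thick in y, jig x -85 to 0 mm, 4 to 51 mm above the bench; a steel saddle over the batten, to 40 mm high, carries it; a steel strip on it by the batten reaches 55 mm. Moves with the jaw
- small_mould: small square plaster mould block, 50 x 50 x 45 mm, same plaster as the big one. Origin: centre of its underside. To be left alone
- figure_a: little terracotta figure, 42 mm across, 71 mm tall, in front of the jig on its left. Origin: centre of its underside. To be left alone
- figure_b: little terracotta figure, same make, behind the long batten. Origin: centre of its underside. To be left alone
- spatula: modelling spatula lying in front of the jig at the right, 170 mm long, under 30 mm high. To be left alone
- slip_jar: closed jar of red slip, 90 mm across, 130 mm tall, at the left of the bench. Origin: centre of its underside. To be left alone
- brush_cup: white cup with brushes, 74 mm across, 190 mm tall with the brushes, at the right of the bench. Origin: centre of its underside. To be left alone
- glue_bottle: small white bottle, 44 mm across, 130 mm tall, at the right of the bench. Origin: centre of its underside. To be left alone
There are look-alikes about, which are no part of the job. What is shaped like the mould but blue is not meant.

How it is judged (in metres and radians):
On the way, in this order (a step that is already met when the one before it is completed fails the run):
1. the mould lies with a long side flush against the long batten (x of mould in the frame of jig above -0.0435 m and angle between the y axis of mould and the y axis of jig, either way round below 0.045 rad), for 0.2 s.
2. the jaw has been pushed up so that the mould is snug between jaw and end block (all of step 1 and y of mould in the frame of jig above -0.0585 m and value of joint jaw above 0.1765 m), for 0.2 s.
At the end, for the whole second after the job is handed in: The mould stands on the bench at rest, its long side within 3.5 mm of the long batten and parallel to it within 0.045 rad, its end within 3.5 mm of the end block, and the jaw against its other end (joint above 0.1765, that is within 3.5 mm of fully home), at rest (all of step 2 and height (world z) of mould below 0.003 m and angle between mould's own z axis and vertical below 0.05 rad and linear speed of mould below 0.01 m/s and not (velocity of joint jaw above 0.01 m/s or velocity of joint jaw below -0.01 m/s)); the robot touches nothing.
It fails at once if the mould is lifted or tipped (height (world z) of mould above 0.008 m or angle between mould's own z axis and vertical above 0.15 rad).
It fails at once if another thing on the bench is disturbed (moved more than 15 mm) (distance of any of small_mould, figure_a, figure_b, spatula, slip_jar, brush_cup, glue_bottle from where it was at the start of the episode above 0.015 m).
It also fails if it takes over 43 s, if anything falls off the work surface, if the arm or the gripper's body presses on something with over 40 N, if the wrist force passes 120 N, or if a joint passes its speed limit or range.

ROBOT

A 6-joint arm with a two-finger parallel gripper is mounted at the origin on the work surface. World frame = base frame: x ahead of the robot, y to its left, z up, the work surface at z = 0. Lengths are in m, angles in degrees, forces in N, time in s.
With the tool pointing down it reaches from about 0.325 to 0.85 m from the base axis. Payload 15.5 kg.
Tool frame: the origin (TCP) lies midway between the tips of the shut fingers; the grasp point (between the pads) lies 19 mm behind it; z points along the fingers, y is the line along which they close (so a half turn about z gives the same grasp; the last joint's range is limited). The gripper opens to 91 mm and grips with 3 to 60 N. Pads are 32 mm wide; open, the fingers measure 118 mm over their backs; the gripper's body (76 mm by 178 mm) begins 60 mm behind the grasp point.
Start: joints at [-71.591, 28.281, 77.091, -0, 74.628, -5.472], TCP at [0.253, -0.571, 0.214] pointing down, gripper open.
Joint ranges: [-166.48, 166.48], [-47.26, 123.95], [12.59, 153.08], [-70.14, 250.14], [6.76, 159.57], [-176.63, 176.63]. Speed limits (degrees/s): [108.29, 108.29, 147.25, 172.46, 172.46, 172.46].

INTERFACE

Orientations are given as a 3x3 rotation matrix whose columns are the frame's x, y, z axes.
In Python, from bench import ctrl gives the robot as it stands. The module is installed in compiled form; this text tells all that it offers. Calls block until the motion is done:
- ctrl.goto(position, orientation): joint-space move of the TCP to a pose.
- ctrl.move_l(position, vel=0.15, ori=None, contact_N=None): straight line of the TCP; ori=None keeps the orientation; vel is the mean speed in m/s. With contact_N (N) it stops when the force on the tool has changed by that much, and returns True; else False.
- ctrl.movej(angles): joint-space move.
- ctrl.command_gripper(opening): opening from 0.0 (shut) to 1.0 (fully open); the grip force is fixed at half the most; returns when the fingers have stopped.
- ctrl.sleep(seconds).
- ctrl.ik(position, orientation): joint angles nearest the present ones, or None.
- ctrl.read_camera(name): name is "scene" or "top" or "wrist"; returns the picture (384x512x3 uint8, blue, green, red); there is no depth.
- ctrl.camera_params(name): a dict with "fx", "fy", "cx", "cy" (pixels), "pose" (4x4, takes a point from camera to world coordinates); the wrist camera has in their place "T_tool_cam" (4x4, takes a point from camera to tool coordinates, whose origin is the TCP and whose axes are the flange's). Camera axes: x right, y up, looking along -z (the intrinsics and any distortion apply to the point x, -y, -z); pixel columns grow to the right and rows downward; lengths in m; the calibration is good to about 2 mm. A picture is of the moment at which its call begins: read the wrist's pose just before it. camera_params takes no time and is no camera call.
A pose or a line that the arm cannot do raises ctrl.MotionError and nothing moves.
- ctrl.sign_off(): hands the job in; it is judged then, once.
Readings, each from a call of its own:
- ctrl.current_t(): time.
- ctrl.current_q(): joint angles.
- ctrl.current_dq(): joint speeds.
- ctrl.current_effort(): joint torques, N m.
- ctrl.current_tool_pos(): TCP position.
- ctrl.current_eef_rot(): TCP orientation.
- ctrl.current_contact_force(): force on the tool from outside, world axes, zero at the start.
- ctrl.current_wrist_torque(): the same for the moment, N m.
- ctrl.current_grip_width(): opening from 0.0 (shut) to 1.0 (fully open).
- ctrl.current_grasp_force(): force on a finger pad.
Only numpy, scipy, OpenCV 4.12 (cv2) and the standard library are available. Lean on these libraries where they do the work, as an engineer would, in place of code of your own. Each camera call takes 0.05 s, during which the arm holds its last target. There are 200 camera calls.

## Working session

There is one attempt and no reset: what is moved stays moved. The work goes in short steps, each a Python script; the robot and the scene stay as the last script left them, time stands still between calls to the robot, and variables do not carry over. Pictures are saved under pics/ and viewed, at most 10 in all, crops included, and the job is handed in when it is done.

```bash
mkdir -p pics
cat > h.py <<'E'
import numpy as np, cv2
from bench import ctrl
def ray(name,u,v,z):
    p=ctrl.camera_params(name); T=np.array(p["pose"])
    K=np.array([[p["fx"],0,p["cx"]],[0,p["fy"],p["cy"]],[0,0,1]])
    d=np.array(p.get("dist",p.get("distortion",np.zeros(5))),float) 
    x,y=cv2.undistortPoints(np.array([[[u,v]]],float),K,d)[0,0]
    r=T[:3,:3]@[x,-y,-1]; o=T[:3,3]
    return o+r*(z-o[2])/r[2]
E
python3 - <<'E'
from h import *
for n in("scene","top"):
    cv2.imwrite(f"pics/{n}0.png",ctrl.read_camera(n)); p=ctrl.camera_params(n);print(n,p)
print(ctrl.current_t())
E
```

```text
scene {'fx': 399.88124871041464, 'fy': 399.88124871041464, 'cx': 255.44665265328047, 'cy': 191.74991763138496, 'pose': array([[-0.78045866, -0.53194341,  0.32851253,  0.97300703],
       [ 0.62517944, -0.66897428,  0.40202499,  0.44911887],
       [ 0.00591189,  0.51914316,  0.85466685,  1.05704579],
       [ 0.        ,  0.        ,  0.        ,  1.        ]])}
top {'fx': 431.99679488333726, 'fy': 431.99679488333726, 'cx': 260.8502641520488, 'cy': 189.35908241686812, 'pose': array([[ 0.0103494 ,  0.98318566, -0.18231525,  0.33481337],
       [-0.99965467,  0.01457711,  0.02186423, -0.00325949],
       [ 0.02415423,  0.18202601,  0.982997  ,  1.4635888 ],
       [ 0.        ,  0.        ,  0.        ,  1.        ]])}
0.1
```

Run:
```python
import cv2
for n in("scene","top"):
    a=cv2.imread(f"pics/{n}0.png");cv2.imwrite(f"pics/{n}0b.png",cv2.resize(a,(768,576),interpolation=2))
```

```text
(no output)
```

View pics/top0b.png

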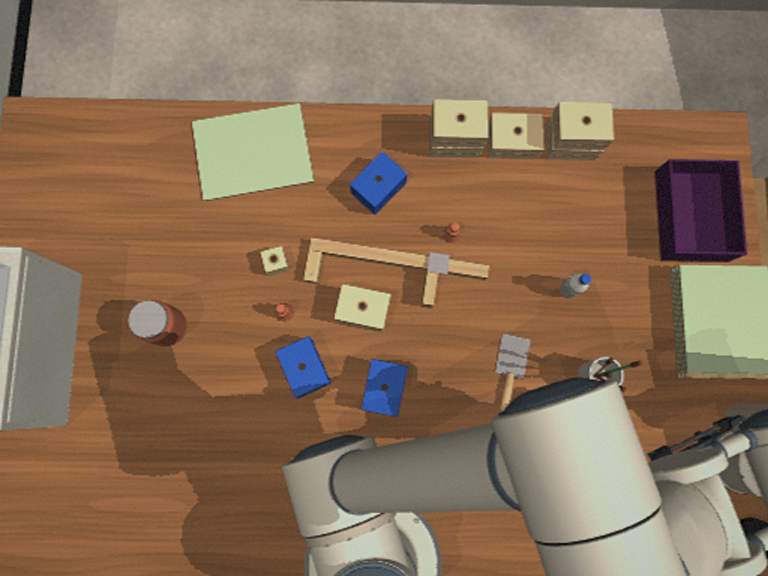

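View pics/scene0b.png

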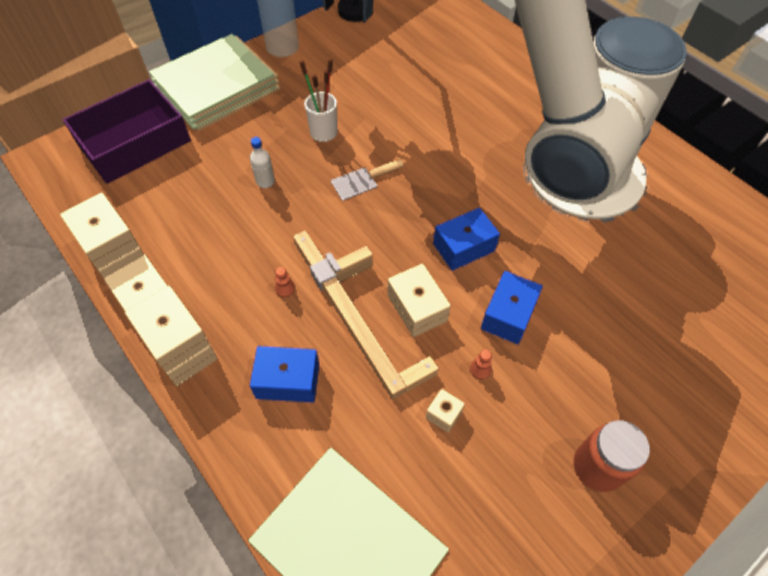

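The top view (×1.5) shows three kinds of candidate:
- A cream block at (362,307), in front of the jig between the jaw and the end block.
- Cream stacks at (460,118), (517,130) and (586,120), at the back of the bench.
- Blue blocks at (379,180), (303,366) and (385,387).

The one at (362,307) fits: right colour, place and turn. The jig corner is near (318,265) and the jaw paddle near (430,288). I'll confirm with a crop and measure.

Run:
```python
from h import *
a=cv2.imread("pics/top0.png")
cv2.imwrite("pics/crop.png",cv2.resize(a[145:240,165:335],None,fx=4.7,fy=4.7,interpolation=cv2.INTER_CUBIC))
h=cv2.cvtColor(a,cv2.COLOR_BGR2HSV)
for u,v in[(235,200),(250,212),(240,168),(209,178),(286,195),(292,175),(225,150),(238,218)]: print((u,v),h[v,u])
print({k:v for k,v in ctrl.camera_params("wrist").items()})
```

```text
(235, 200) [ 29  66 204]
(250, 212) [ 31  63 204]
(240, 168) [ 16 111 203]
(209, 178) [ 19 102 205]
(286, 195) [ 19 100 201]
(292, 175) [  7  14 162]
(225, 150) [ 13 145 160]
(238, 218) [ 14 133 109]
{'fx': 283.68892498050394, 'fy': 283.68892498050394, 'cx': 260.9044078760443, 'cy': 190.12060676897133, 'T_tool_cam': array([[ 2.93283916e-04,  9.61114918e-01,  2.76148561e-01,
         7.73332079e-02],
       [ 9.99999951e-01, -2.50766171e-04, -1.89277804e-04,
         1.30520819e-03],
       [-1.12669004e-04,  2.76148603e-01, -9.61114944e-01,
        -1.71356636e-01],
       [ 0.00000000e+00,  0.00000000e+00,  0.00000000e+00,
         1.00000000e+00]])}
```

View pics/crop.png

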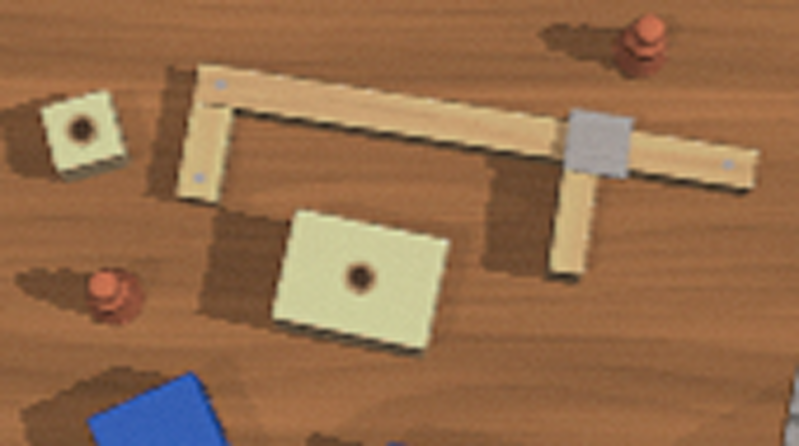

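The crop (×4.7, offset 165,145) confirms it. The cream mould's top has corners at about (297,210), (448,240), (425,350) and (275,318). The jig's inner corner is at about (232,108), and the paddle spans (553..597, 172..278).

```bash
cat >> h.py <<'E'
def comp(m,u,v):
    n,l,s,c=cv2.connectedComponentsWithStats(m.astype(np.uint8),connectivity=4)
    k=l[v,u]; return (l==k).astype(np.uint8),s[k]
E
python3 - <<'E'
from h import *
a=cv2.imread("pics/top0.png");s=6
a=cv2.resize(a,None,fx=s,fy=s,interpolation=cv2.INTER_CUBIC)
h=cv2.cvtColor(a,cv2.COLOR_BGR2HSV).astype(int)
H,S,V=h[...,0],h[...,1],h[...,2]
def W(pts,z): return np.array([ray("top",(u+.5)/s-.5,(v+.5)/s-.5,z)[:2] for u,v in pts])
m,st=comp((H>23)&(H<40)&(S>40)&(S<90)&(V>165),235*s,200*s)
c=max(cv2.findContours(m,0,2)[0],key=cv2.contourArea)[:,0]
P=W(c,.065).astype(np.float32)*1000
print("mould",cv2.minAreaRect(P))
J=(H>=13)&(H<=24)&(S<122)&(V>175)
for nm,(u,v) in dict(batten=(240,168),paddle=(286,195)).items():
    m,st=comp(J,u*s,v*s);print(nm,st)
    c=max(cv2.findContours(m,0,2)[0],key=cv2.contourArea)
    print(W(cv2.approxPolyDP(c,9,True)[:,0],.03 if nm=="batten" else .051).round(4).tolist())
E
```

```text
mould ((545.2556762695312, 29.357563018798828), (108.72240447998047, 77.90447998046875), 79.09314727783203)
batten [ 1218   954   484   172 27178]
[[0.6102, 0.1614], [0.6065, 0.1349], [0.6754, 0.1235], [0.6442, -0.1052], [0.6657, -0.1103], [0.7047, 0.1494]]
paddle [1695 1086   56  132 5082]
[[0.6279, -0.1165], [0.5578, -0.1055], [0.5542, -0.1265], [0.6208, -0.1361]]
```

```bash
cat >> h.py <<'E'
jo=np.array([.6754,.1235]); th=np.arctan2(.0312,.2287)
jx=np.array([np.cos(th),-np.sin(th)]); jy=np.array([np.sin(th),np.cos(th)])
def w(x,y,z): return np.r_[jo+x*jx+y*jy,z]
def inj(p): d=np.array(p[:2])-jo; return np.array([d@jx,d@jy])
def R(s): y=np.r_[s*jy,0]; z=np.array([0,0,-1.]); return np.c_[np.cross(y,z),y,z]
E
python3 - <<'E'
from h import *
print(np.round(ctrl.current_eef_rot(),2).tolist())
print("mould",inj([.54526,.02936]))
for n,u,v,z in[("bottle",575,285,.06),("cup",605,370,.08),("figa",283,311,.04),("blue1",385,362,.065),("blue1r",407,365,.065),("blue2",315,338,.065),("spat",515,350,.01)]:
    p=ray("top",u/1.5,v/1.5,z); print(n,p.round(3),inj(p).round(3))
for s in(1,-1):
  for x,y,z in[(-.194,-.111,.28),(-.194,-.111,.02),(-.07,-.111,.02),(-.05,-.315,.02),(-.05,-.14,.02)]:
    q=ctrl.ik(w(x,y,z),R(s)); print(s,None if q is None else np.round(q,1))
E
```

```text
[[0.91, 0.4, -0.0], [0.4, -0.91, 0.0], [0.0, -0.0, -1.0]]
mould [-0.11622059 -0.11086719]
bottle [ 0.599 -0.442  0.06 ] [ 0.001 -0.571]
cup [ 0.411 -0.493  0.08 ] [-0.178 -0.646]
figa [0.535 0.204 0.04 ] [-0.15  0.06]
blue1 [ 0.424 -0.023  0.065] [-0.23  -0.179]
blue1r [ 0.418 -0.07   0.065] [-0.229 -0.226]
blue2 [0.473 0.129 0.065] [-0.201 -0.022]
spat [ 0.458 -0.316  0.01 ] [-0.156 -0.465]
1 [ -2.4  11.8  92.3  -0.   75.9 -84.7]
1 [ -2.4  33.9 109.7  -0.   36.4 -84.7]
1 [ -3.6  39.6  92.2  -0.   48.2 -85.8]
1 [ -22.9   40.6   89.2   -0.    50.1 -105.1]
1 [ -6.4  40.4  89.8  -0.   49.7 -88.7]
-1 [-2.4 11.8 92.3 -0.  75.9 95.3]
-1 [ -2.4  33.9 109.7  -0.   36.4  95.3]
-1 [-3.6 39.6 92.2 -0.  48.2 94.2]
-1 [-22.9  40.6  89.2  -0.   50.1  74.9]
-1 [-6.4 40.4 89.8 -0.  49.7 91.3]
```

Run:
```python
from h import *
p=np.array(ctrl.current_tool_pos())
ctrl.move_l([*p[:2],.29],vel=.25)
ctrl.command_gripper(.6)
ctrl.goto(w(-.194,-.111,.28),R(1))
ctrl.move_l(w(-.194,-.111,.02),vel=.2)
print(ctrl.current_t(),inj(ctrl.current_tool_pos()),ctrl.current_contact_force())
c=ctrl.move_l(w(-.115,-.111,.02),vel=.06,contact_N=25)
print(c,ctrl.current_t(),inj(ctrl.current_tool_pos()),ctrl.current_contact_force())
if not c:
    c=ctrl.move_l(w(-.085,-.111,.02),vel=.025,contact_N=15)
    print(c,ctrl.current_t(),inj(ctrl.current_tool_pos()),ctrl.current_contact_force())
ctrl.sleep(.3)
cv2.imwrite("pics/top1.png",ctrl.read_camera("top"))
print(ctrl.current_contact_force())
```

```text
5.0333 [-0.19355448 -0.11098795] [-0.2812887   0.20077261  0.16788474]
False 6.5 [-0.11486352 -0.1109457 ] [-0.18631941  0.78595971  0.56546935]
True 7.175 [-0.10241509 -0.11092368] [-0.33892483 -0.21119264 -0.32774867]
[ 1.0015194  -0.29536969  0.38931436]
```

Run:
```python
from h import *
for N in(20,25):
    c=ctrl.move_l(w(-.08,-.111,.02),vel=.02,contact_N=N)
    print(c,ctrl.current_t(),inj(ctrl.current_tool_pos()),ctrl.current_contact_force())
a=ctrl.read_camera("scene")
cv2.imwrite("pics/scene2.png",cv2.resize(a[120:280,180:380],(800,640)[:2] if 0 else (750,600),interpolation=2))
```

```text
True 7.95 [-0.10265068 -0.11106118] [-0.34254324 -0.10108265 -0.31906818]
True 8.375 [-0.10291543 -0.1110741 ] [-0.39199357  0.6093676  -0.44318231]
```

View pics/scene2.png

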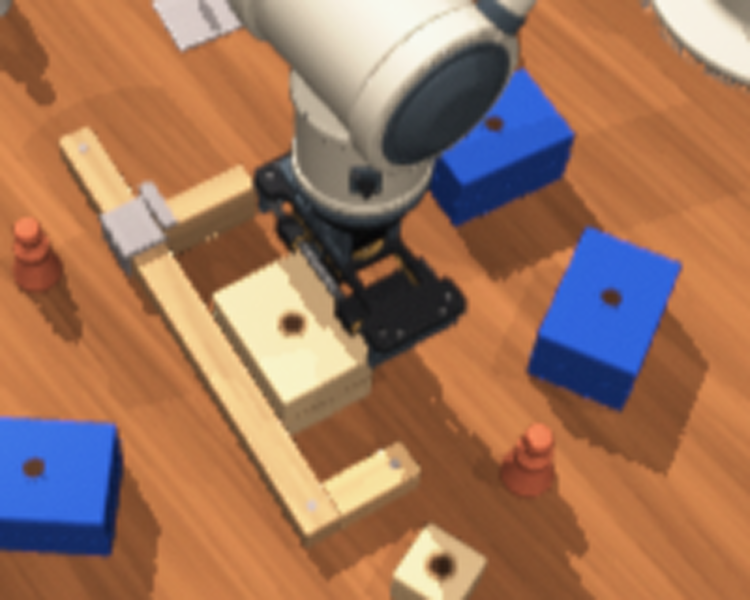

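The mould (hole at (292,323)) now lies along the batten, and the push stopped firmly twice. I'll retract and check flushness in the top view.

```bash
cat >> h.py <<'E'
def look(name,u=None,v=None):
    "mould centre in jig coordinates, angle against jig y (deg)"
    s=6; a=cv2.resize(ctrl.read_camera(name),None,fx=s,fy=s,interpolation=cv2.INTER_CUBIC)
    h=cv2.cvtColor(a,cv2.COLOR_BGR2HSV).astype(int); H,S,V=h[...,0],h[...,1],h[...,2]
    m=((H>23)&(H<40)&(S>40)&(S<90)&(V>165)).astype(np.uint8)
    for c in cv2.findContours(m,0,2)[0]:
        if cv2.contourArea(c)<500*s: continue
        P=np.array([inj(ray(name,(u+.5)/s-.5,(v+.5)/s-.5,.065)) for u,v in c[:,0]],np.float32)*1000
        r=cv2.minAreaRect(P)
        if -200<r[0][0]<50 and -250<r[0][1]<-20: print(name,np.round(r[0],1),np.round(r[1],1),round(r[2],2))
E
python3 - <<'E'
from h import *
ctrl.move_l(w(-.14,-.111,.02),vel=.15)
ctrl.move_l(w(-.14,-.111,.12),vel=.25)
ctrl.goto(w(-.10,-.345,.20),R(1))
look("top"); look("scene"); print(ctrl.current_t())
a=ctrl.read_camera("top")
cv2.imwrite("pics/top3.png",cv2.resize(a[145:240,165:335],None,fx=4.7,fy=4.7,interpolation=cv2.INTER_CUBIC))
E
```

```text
top [ -31.6 -108.9] [ 54.8 107.7] 0.01
scene [ -33.2 -107.5] [ 54.6 106.1] 0.41
10.4583
```

View pics/top3.png

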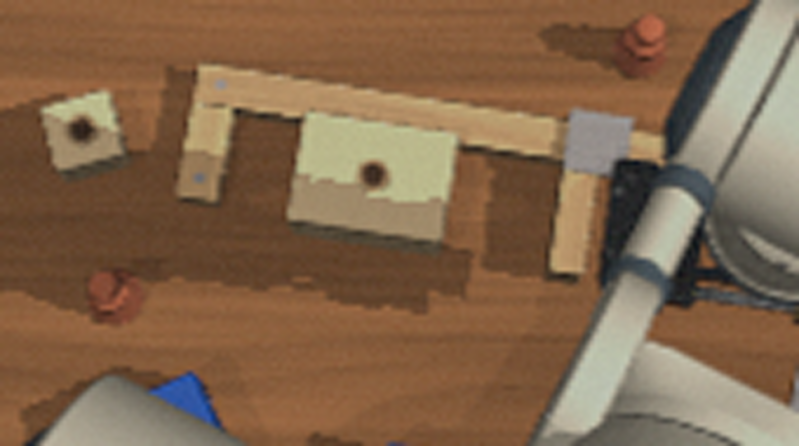

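The mould is parallel to the batten (within 0.4°) and firmly against it, and the jaw is still at its start. Next I'll push the jaw.

Run:
```python
from h import *
ctrl.command_gripper(0)
ctrl.goto(w(-.05,-.312,.12),R(1))
ctrl.move_l(w(-.05,-.312,.025),vel=.2)
c=ctrl.move_l(w(-.05,-.165,.025),vel=.06,contact_N=30)
print(c,ctrl.current_t(),inj(ctrl.current_tool_pos()),ctrl.current_contact_force())
c=ctrl.move_l(w(-.05,-.13,.025),vel=.02,contact_N=20)
print(c,ctrl.current_t(),inj(ctrl.current_tool_pos()),ctrl.current_contact_force())
c=ctrl.move_l(w(-.05,-.13,.025),vel=.02,contact_N=25)
print(c,ctrl.current_t(),inj(ctrl.current_tool_pos()),ctrl.current_contact_force())
look("top"); look("scene")
```

```text
False 15.125 [-0.04996989 -0.16475961] [ 1.37941661 -3.42282061  0.14872968]
True 16.2417 [-0.04983649 -0.14328112] [-0.52040013 -5.45303387  5.11546388]
True 16.5417 [-0.04981771 -0.1433542 ] [ 0.10952366 -5.75008554  3.77965923]
```

Run:
```python
from h import *
ctrl.move_l(w(-.05,-.19,.025),vel=.15)
ctrl.move_l(w(-.05,-.19,.15),vel=.25)
ctrl.goto(w(-.16,-.36,.22),R(1))
look("top"); look("scene"); print(ctrl.current_t())
a=ctrl.read_camera("top");b=ctrl.read_camera("scene")
f=lambda i:cv2.resize(i,(400,600),interpolation=cv2.INTER_CUBIC)
cv2.imwrite("pics/fin1.png",np.hstack([f(a[145:235,195:255]),f(b[175:265,240:300])]))
```

```text
top [-41.9 -54.8] [109.2  77.5] 89.27
scene [-43.6 -54.4] [109.  77.] 89.53
18.7167
```

View pics/fin1.png

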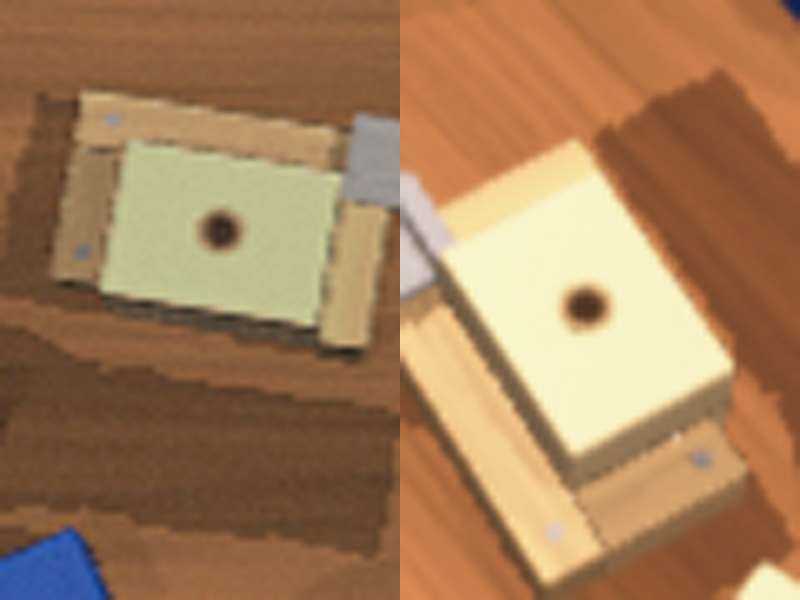

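Left panel (top): the mould (hole at (219,230)) sits against the batten, end block and paddle. The right panel (scene) agrees. I'll press it once more towards the batten and compare the stop with the first (x = -0.1029), then re-seat the jaw.

Run:
```python
from h import *
def rep(c): print(c,ctrl.current_t(),inj(ctrl.current_tool_pos()).round(4),np.round(ctrl.current_contact_force(),1))
ctrl.command_gripper(.5)
ctrl.goto(w(-.135,-.06,.15),R(1))
ctrl.move_l(w(-.135,-.06,.02),vel=.2)
rep(ctrl.move_l(w(-.085,-.06,.02),vel=.03,contact_N=20))
rep(ctrl.move_l(w(-.085,-.06,.02),vel=.02,contact_N=25))
ctrl.move_l(w(-.135,-.06,.02),vel=.15)
ctrl.move_l(w(-.135,-.06,.15),vel=.25)
ctrl.command_gripper(0)
ctrl.goto(w(-.05,-.18,.15),R(1))
ctrl.move_l(w(-.05,-.18,.025),vel=.2)
rep(ctrl.move_l(w(-.05,-.13,.025),vel=.03,contact_N=20))
ctrl.move_l(w(-.05,-.19,.025),vel=.15)
ctrl.move_l(w(-.05,-.19,.15),vel=.25)
ctrl.goto(w(-.16,-.36,.22),R(1))
look("top"); look("scene"); print(ctrl.current_t())
```

```text
True 22.725 [-0.1019 -0.0602] [-0.2 -0.   0.4]
True 23.1 [-0.1021 -0.0603] [-0.3 -0.1 -0.2]
True 27.5167 [-0.05   -0.1433] [-1.  -5.3  5.1]
top [-42.1 -54.8] [109.5  77.3] 89.39
scene [-43.9 -54.4] [ 77.1 109.2] 0.09
29.6
```

The stops repeat to within 1 mm, and the mould and jaw look seated in both views, so I'm handing in.

```bash
python3 -c "
from bench import ctrl
print(ctrl.sign_off(),ctrl.current_t())"
```

```text
the job is handed in; nothing more can be done
the job is handed in; nothing more can be done
```

I handed the job in with the clock last read at 29.6 s of the 43 s: the mould is flush with the batten and snug between the jaw and the end block, going by repeatable force stops and the camera views, but no verdict came back.

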